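# Close the second clamp of the board jig with the long T-key

## Task

One of the two swing clamps on the circuit-board jig is already closed over the edge of the board; the other is still open. Take the long T-key from its rack, lower it down the shaft of the open clamp right onto the square stem at the bottom, and turn it clockwise (seen from above) until the clamp arm stops over the board. Leave the key standing in that shaft, and leave the closed clamp closed.

Things in the scene. Friction and masses are not known exactly. Their poses are not given: they have to be found in the camera images.
- key_long_grip (a point): Centre of the long steel T-key's handle bar; key stands upright in a 22 mm deep well of a low rack (beside it a key too short for the job). z up. Bar 80 mm long on y, 12 thick on x, 14 high, on a 12 mm rod. Lower end, 165 mm below: square head 32 x 32 x 37 mm, open below, socket 24 x 24 mm, 30 deep, sides parallel to x, y. About 0.25 kg.
- clamp_a_mouth (a point): Centre of the top of the open clamp's shaft, a fixed grey tube on the jig. z up, x towards the board. Mouth 74 mm wide, narrowing in 25 mm to a 54 mm bore. Floor 96 mm below; on its axis a 20 x 20 mm square stem reaches up to 71 mm below (top 7 mm a cone). Key fully down: handle centre 69 mm above this point. The closed clamp's like shaft is 110 mm away on y, either side.
- latch_open (a joint): Turn of the open clamp's stem and arm, rad, clockwise from above. At 0 the square stem is parallel to clamp_a_mouth's x, y and the arm is 60 degrees off the board; at q the square is turned clockwise by q. 1.05: stop, arm over the board. Starts at 0 to 0.15, stays where left, needs about 0.1 N m. The socket has 0.22 rad play either way on the stem: turn the key that much farther.
- latch_closed (a joint): The same for the clamp that is already closed: starts at 0.97 to 1.05 and shall stay there.

How it is judged (in metres and radians):
On the way, in this order (a step that is already met when the one before it is completed fails the run):
1. the long key is down on the stem of the open clamp, which is not yet turned (horizontal distance between key_long_grip and clamp_a_mouth below 0.02 m and z of key_long_grip in the frame of clamp_a_mouth below 0.082 m and value of joint latch_open below 0.5 rad), for 0.2 s.
2. the clamp has been turned over the board with the key on its stem (value of joint latch_open above 0.8 rad and z of key_long_grip in the frame of clamp_a_mouth below 0.085 m), for 0.2 s.
At the end, for the whole second after the job is handed in: Both clamps are turned over the board (each joint above 0.8 rad, the stop being 1.05), and the long key stands, released, in the shaft of the clamp that was open: its handle within 30 mm of the shaft's axis and less than 85 mm above the mouth (all of step 2 and value of joint latch_closed above 0.8 rad and horizontal distance between key_long_grip and clamp_a_mouth below 0.03 m); the robot touches nothing.
It fails at once if the clamp that was already closed is turned back (value of joint latch_closed below 0.7 rad).
It also fails if it takes over 40 s, if anything falls off the work surface, if the arm or the gripper's body presses on something with over 40 N, if the wrist force passes 120 N, or if a joint passes its speed limit or range.

## Robot

A 6-joint arm with a two-finger parallel gripper is mounted at the origin on a cart in front of the work surface, level with it; the furniture and walls round the work are solid. World frame = base frame: x ahead of the robot, y to its left, z up, the work surface at z = 0. Lengths are in mm, angles in rad, forces in N, time in s.
With the tool pointing down it reaches from about 350 to 725 mm from the base axis. Payload 6 kg.
Tool frame: the origin (TCP) lies where the fingers leave the gripper's body, on its centre line; the fingertips stand 73 mm ahead of it and the grasp point (between the pads) lies bot.grasp_offset ahead of it (bot.grasp_offset is the distance from the TCP to the grasp point, in mm); z points along the fingers, y is the direction in which the jaws open and shut (so a half turn about z gives the same grasp; the last joint's range is limited). The gripper opens to 85 mm and grips with 20 to 120 N. Pads are 22 mm wide; open, the fingers measure 114 mm over their backs; the gripper's body (76 mm by 85 mm) begins 54 mm behind the grasp point. The pads swing forward as they close: fully open they stand 13 mm farther back than shut.
Start: joints at [1.593, 0.04, 0.085, 0, -1.615, -0.334], TCP at [184.037, 571.063, 303.861] pointing down, gripper open.
Joint ranges: [-2.56, 2.56], [-1.29, 2.01], [-1.08, 1.49], [-3.29, 1.98], [-2.81, -0.18], [-2.99, 2.99]. Speed limits (rad/s): [2.57, 2.57, 3.01, 3.14, 3.14, 3.14].

## Interface

Orientations are given as a rotation vector (axis times angle).
In Python, from bench import status, grab_frame, bot gives the robot as it stands. The module is installed in compiled form; this text tells all that it offers.
- The arm moves only by the tool step_arm, never from a script. Its argument "plan" is a list of rows, each a list of 5 numbers: the shift along the tool's x, y, z in cm, then the turn about the tool's z in degrees, then the finger opening in cm, from 0 to 8.54. A call has 1 to 10 rows; each row shifts and turns the pose as measured when the row begins, along the tool's axes as they then stand; what a row does not reach is not made up. A row lasts 1/8 s, in which the tool goes at most 62.5 mm and 10.7 degrees, less where a joint would pass 70% of its speed; a pose out of reach is approached as far as the arm can. A call with a gripper value outside its range is refused whole. The fingers move at their own pace and stop on an object; "force" is the grip in N (left out, the last holds). Time passes only in rows, so rows that do not move let the fingers close. It gives the time, the measured TCP pose, the force and the opening at its end, in the units of the state.
- status.observe(): the state, without advancing time (a new reading comes with each control period).
- grab_frame(name): name is "side" or "top"; returns a dict with "image" (420x560x3 uint8, red, green, blue), "mtx" (3x3 intrinsics, pixels), "cam_to_world" (4x4, takes a point from camera to world coordinates). Camera axes: x right, y up, looking along -z (the intrinsics and any distortion apply to the point x, -y, -z); pixel columns grow to the right and rows downward; lengths in mm; the calibration is good to about 2 mm. A picture is of the moment at which its call begins. There is no depth.
- bot.finish_job(): hands the job in, once; it reports no verdict.
The state is a dict: "time_s": time; "joint_positions": joint angles; "qd": joint speeds; "joint_torque": joint torques, N m; "tcp_pos": TCP position; "tcp_rot": TCP orientation; "ft_force": force on the tool from outside, world axes, zero at the start; "ft_torque": the same for the moment, N m; "gripper_width": finger opening in mm.
Only numpy, scipy, OpenCV 4.12 (cv2) and the standard library are available. Lean on these libraries where they do the work, as an engineer would, in place of code of your own. Each camera call takes 0.05 s, during which the arm holds its last target.

## Working session

There is one attempt and no reset: what is moved stays moved. The work goes in short steps, Python scripts to look and compute and a tool call to move; the robot and the scene stay as the last step left them, time stands still between calls to the robot, and variables do not carry over. Pictures are saved under pics/ and viewed, and the job is handed in when it is done.

Besides the shell and the picture viewer there is one more tool, called after ">>>" in YAML: its name, and indented under it one key for each argument. step_arm: Moves the arm, as the interface text tells. Its arguments: {"type":"object","properties":{"plan":{"type":"array"},"force":{"type":"number"}},"required":["plan"]}

```bash
mkdir -p pics
python3 - <<'E'
from bench import status, grab_frame, bot
import cv2,numpy as np
s=status.observe(); print(s, bot.grasp_offset)
for n in ("side","top"):
    f=grab_frame(n); cv2.imwrite(f"pics/{n}0.png",f["image"][...,::-1]); print(n,f["mtx"],f["cam_to_world"],[k for k in f])
    np.savez(f"{n}0.npz",**f)
E
```

```text
{'time_s': 0.0, 'joint_positions': array([ 1.59267899e+00,  4.08301043e-02,  8.37754545e-02, -4.55209222e-04,
       -1.61544878e+00, -3.33689575e-01]), 'qd': array([-0.00097223,  0.00133201,  0.00127843, -0.00245103, -0.00091116,
        0.00122999]), 'joint_torque': array([ 2.37437462e-04, -3.68195951e+01,  3.47417486e+01,  6.93241149e+00,
       -5.23534676e-03, -7.27824307e-07]), 'tcp_pos': array([183.92724095, 570.91196048, 302.85055985]), 'tcp_rot': array([ 3.10175591e+00, -4.87499155e-01, -2.28738927e-04]), 'ft_force': array([-0.69715213, -0.10338366, -0.55771984]), 'ft_torque': array([-0.0046536 ,  0.02352372, -0.04055566]), 'gripper_width': 85.24439495119825} 53.900000000000006
side [[380.33609875   0.         278.53660695]
 [  0.         380.33609875 214.42600841]
 [  0.           0.           1.        ]] [[ 9.75866330e-01  1.31875842e-01 -1.74050766e-01  3.43755154e+02]
 [-2.17482200e-01  6.58694868e-01 -7.20293387e-01 -8.48995146e+02]
 [ 1.96570489e-02  7.40763007e-01  6.71478791e-01  7.17958984e+02]
 [ 0.00000000e+00  0.00000000e+00  0.00000000e+00  1.00000000e+00]] ['image', 'mtx', 'cam_to_world']
top [[383.49827335   0.         278.02541328]
 [  0.         383.49827335 208.75184249]
 [  0.           0.           1.        ]] [[ 1.60459116e-02  9.92304214e-01 -1.22779781e-01  4.00345809e+02]
 [-9.99451427e-01  1.23597019e-02 -3.07259460e-02 -2.34539992e+02]
 [-2.89719642e-02  1.23205453e-01  9.91958185e-01  9.94374774e+02]
 [ 0.00000000e+00  0.00000000e+00  0.00000000e+00  1.00000000e+00]] ['image', 'mtx', 'cam_to_world']
```

View pics/side0.png

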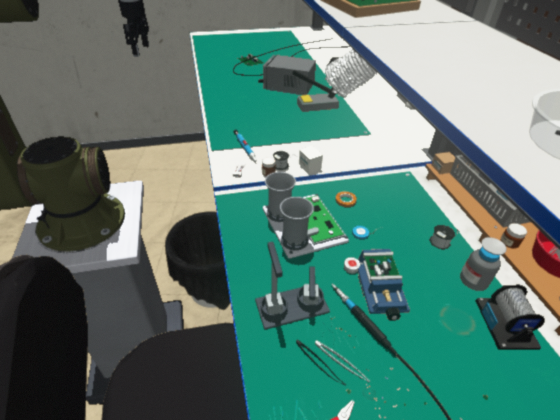

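View pics/top0.png

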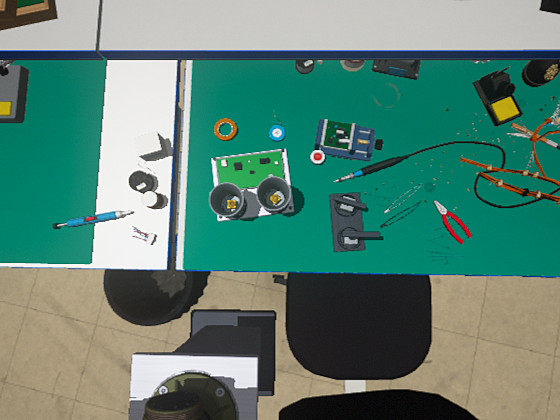

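The side view shows two tubes at (281,190) and (296,225), and a rack with two keys at about (275,260) and (312,290). The top view shows tubes at (228,200) and (274,195), and the rack at (350,220). I'll zoom in.

Run:
```python
import cv2
s=cv2.imread("pics/side0.png");t=cv2.imread("pics/top0.png")
a=cv2.resize(t[140:260,200:400],None,fx=4,fy=4,interpolation=cv2.INTER_CUBIC);cv2.imwrite("pics/t0z.png",a)
a=cv2.resize(s[165:345,240:400],None,fx=3.33,fy=3.33,interpolation=cv2.INTER_CUBIC);cv2.imwrite("pics/s0z.png",a)
```

```text
(no output)
```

View pics/t0z.png

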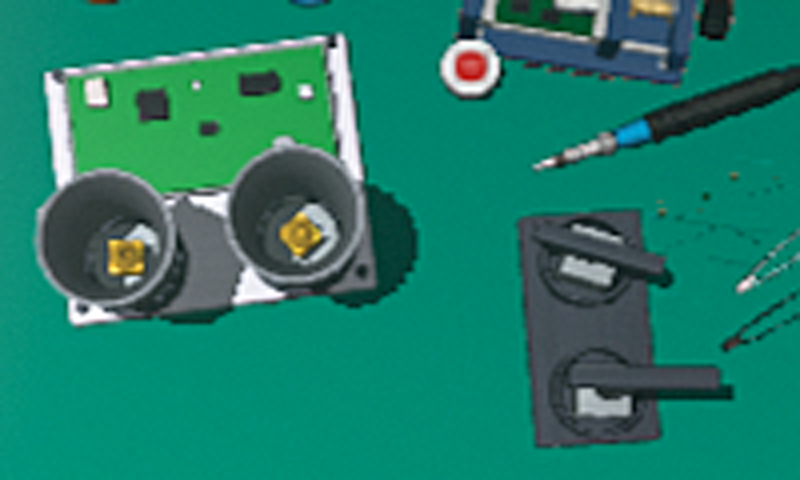

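View pics/s0z.png

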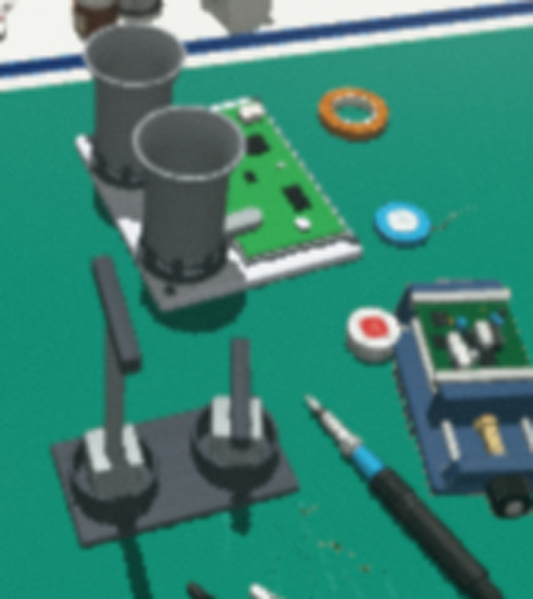

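```bash
cat > h.py <<'E'
import cv2,numpy as np
def zoom(img,r0,r1,c0,c1,k,out):
    a=cv2.resize(img[r0:r1,c0:c1],None,fx=k,fy=k,interpolation=cv2.INTER_CUBIC)
    for c in range((c0+9)//10*10,c1,10):
        x=int((c-c0+.5)*k); cv2.line(a,(x,0),(x,6),(0,0,255),1); cv2.putText(a,str(c),(x-10,18),0,.4,(0,255,255),1)
    for r in range((r0+9)//10*10,r1,10):
        y=int((r-r0+.5)*k); cv2.line(a,(0,y),(6,y),(0,0,255),1); cv2.putText(a,str(r),(8,y+4),0,.4,(0,255,255),1)
    cv2.imwrite(out,a)
class Cam:
    def __init__(s,f):
        s.K=np.array(f["mtx"]);s.T=np.array(f["cam_to_world"])
    def ray(s,uv):
        d=np.linalg.inv(s.K)@[uv[0],uv[1],1]; d=np.array([d[0],-d[1],-d[2]]); d=s.T[:3,:3]@d
        return s.T[:3,3],d/np.linalg.norm(d)
    def atz(s,uv,z):
        o,d=s.ray(uv); return o+d*(z-o[2])/d[2]
    def proj(s,P):
        p=(np.atleast_2d(P)-s.T[:3,3])@s.T[:3,:3]; p=p*[1,-1,-1]; q=p@s.K.T; return q[:,:2]/q[:,2:]
def tri(c1,u1,c2,u2):
    o1,d1=c1.ray(u1);o2,d2=c2.ray(u2)
    t=np.linalg.lstsq(np.stack([d1,-d2],1),o2-o1,rcond=None)[0]
    a=o1+t[0]*d1;b=o2+t[1]*d2
    return (a+b)/2,np.linalg.norm(a-b)
E
python3 - <<'E'
from h import *
s=cv2.imread("pics/side0.png");t=cv2.imread("pics/top0.png")
zoom(s,235,325,255,335,6.6,"pics/s0k.png")
zoom(t,185,260,325,390,8,"pics/t0k.png")
zoom(s,165,255,255,335,6.6,"pics/s0m.png")
zoom(t,165,235,200,305,7,"pics/t0m.png")
E
```

```text
(no output)
```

View pics/s0k.png

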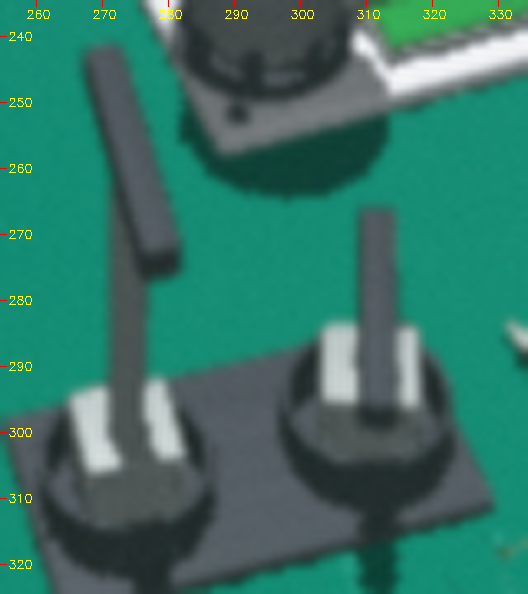

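View pics/t0k.png

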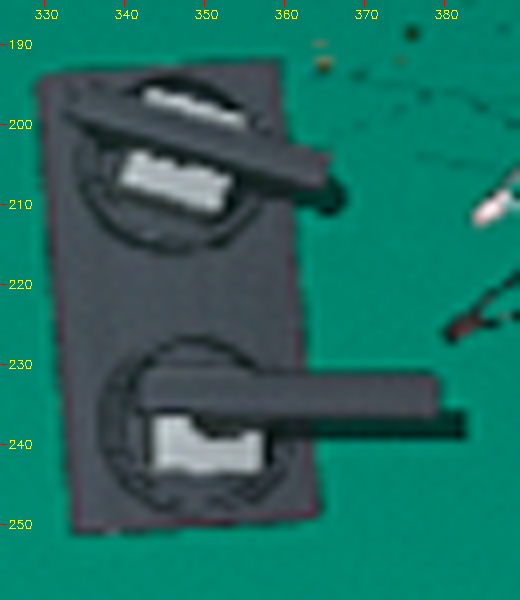

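View pics/s0m.png

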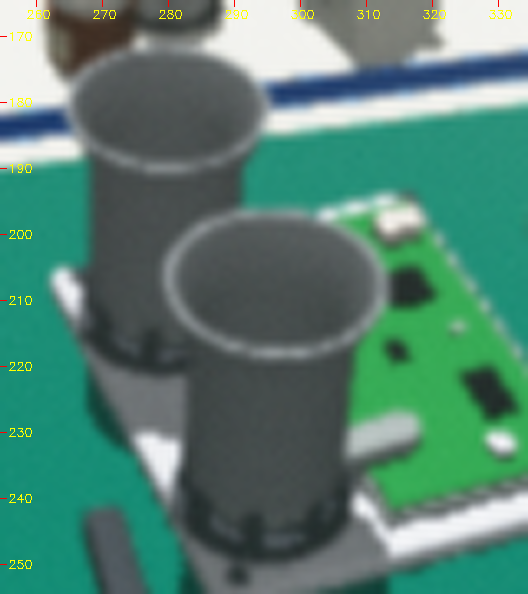

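View pics/t0m.png

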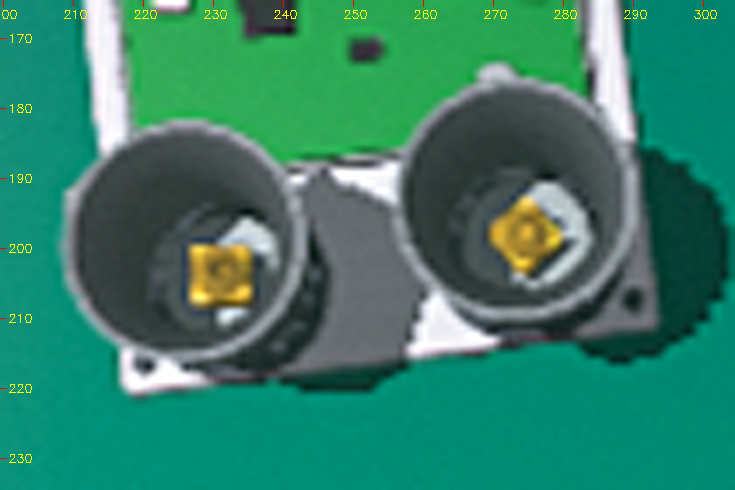

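```bash
cat > m.py <<'E'
from h import *
S=Cam(np.load("side0.npz"));T=Cam(np.load("top0.npz"))
for n,u,v in [("barc",(274,257),(360.7,233.7)),("end far",(270,242),(342,233.7)),("end near",(278,272),(379.3,233.9)),("mA",(280,181),(226,199.3)),("mB",(296.5,207.5),(273.3,193)),
 ("shortc",(311.5,281),(349.7,202))]:
    p,e=tri(S,u,T,v); print(n,p.round(1),round(e,1))
E
python3 m.py
python3 - <<'E'
from m import *
# circle fit: extremes
def res(p,obsS,obsT):
    a=np.linspace(0,2*np.pi,200);c=np.stack([p[0]+p[3]*np.cos(a),p[1]+p[3]*np.sin(a),p[2]+0*a],1)
    r=[]
    for C,o in((S,obsS),(T,obsT)):
        q=C.proj(c); r+=list(np.r_[q.min(0),q.max(0)]-o)
    return r
from scipy.optimize import least_squares
for n,p0,oS,oT in [("A",[500,0,110,40],[265,171.5,295,190.5],[208.5,182,243.5,216]),("B",[500,-100,110,40],[279.5,196.5,313.5,218.5],[256,175.5,290.5,210.5])]:
    r=least_squares(res,p0,args=(oS,oT)); print(n,r.x.round(1),r.fun.round(1))
for uv in [(218,220.5),(211,165),(293,211)]: print(T.atz(uv,5).round(1))
E
```

```text
barc [ 449.8 -384.9  178.4] 1.1
end far [ 449.7 -345.6  178.7] 0.1
end near [ 449.4 -423.4  180.7] 1.9
mA [528.9 -87.3 123.9] 0.8
mB [ 544.7 -196.2  123.8] 0.5
shortc [ 532.7 -378.4   76.1] 0.3
barc [ 449.8 -384.9  178.4] 1.1
end far [ 449.7 -345.6  178.7] 0.1
end near [ 449.4 -423.4  180.7] 1.9
mA [528.9 -87.3 123.9] 0.8
mB [ 544.7 -196.2  123.8] 0.5
shortc [ 532.7 -378.4   76.1] 0.3
A [529.3 -87.4 124.8  39.7] [-0.4  0.1  0.4 -0.2  0.3 -0.  -0.3  0. ]
B [ 544.7 -196.   124.9   40.2] [-0.  -0.1 -0.2  0.1 -0.2  0.2  0.2 -0.3]
[490.1 -48.1   5. ]
[637.5 -24.2   5. ]
[ 517.4 -242.9    5. ]
```

Near key is the long one: its bar spans about 78 mm and its top sits at z≈178.5, so the handle centre is about (449.6, -384.7, 171.5). The mouths are at A (529, -87, 124.5) and B (545, -196, 124.5), 109.8 mm apart, which matches the given 110 mm, so the jig yaw is about +0.142 rad. B's arm lies over the board, so B is closed and A is open.

```bash
cat > p.py <<'E'
import numpy as np
from scipy.spatial.transform import Rotation as R
from bench import status
def plan(way,st=45,rot=9,op=8.5):
    """way: list of (x,y,z,yaw of tool x in deg) targets"""
    s=status.observe(); p=np.array(s["tcp_pos"]); M=R.from_rotvec(s["tcp_rot"]).as_matrix()
    print("now",p.round(1),"yaw",np.degrees(np.arctan2(M[1,0],M[0,0])).round(2),"tz",M[:,2].round(3),"w",round(s["gripper_width"],1),"F",np.round(s["ft_force"],1),"t",s["time_s"],"q",np.round(s["joint_positions"],2))
    rows=[]
    for w in way:
        for _ in range(60):
            d=np.array(w[:3])-p; n=np.linalg.norm(d)
            y=np.degrees(np.arctan2(M[1,0],M[0,0])); dy=-(w[3]-y)
            dy=(dy+180)%360-180
            if n<.5 and abs(dy)<.3: break
            k=max(1,int(np.ceil(n/st)),int(np.ceil(abs(dy)/rot)))
            sh=np.round(M.T@d/k/10,2); t=np.round(dy/k,1)
            rows.append([*map(float,sh),float(t),op]); p=p+M@sh*10; M=M@R.from_euler("z",t,degrees=True).as_matrix()
    for i in range(0,len(rows),10): print(rows[i:i+10])
E
python3 - <<'E'
from p import plan
plan([(440,430,300,-60),(590,150,300,-90),(560,-150,300,-90),(449.6,-384.7,290,-90)],st=55)
E
```

```text
now [183.9 570.9 303. ] yaw -17.86 tz [-0.    -0.002 -1.   ] w 85.5 F [-0.1 -0.  -0.1] t 0.1 q [ 1.59  0.04  0.08 -0.   -1.62 -0.33]
[[4.78, 0.93, 0.05, 7.0, 8.5], [4.86, 0.34, 0.05, 7.0, 8.5], [4.86, -0.26, 0.05, 7.0, 8.5], [4.8, -0.85, 0.05, 7.0, 8.5], [4.66, -1.43, 0.06, 7.1, 8.5], [4.44, -1.99, 0.05, 7.0, 8.5], [5.29, 0.17, 0.01, 5.0, 8.5], [5.29, -0.29, 0.01, 5.0, 8.5], [5.24, -0.75, 0.01, 5.0, 8.5], [5.16, -1.21, 0.0, 5.0, 8.5]]
[[5.03, -1.65, 0.01, 5.0, 8.5], [4.87, -2.08, 0.0, 5.0, 8.5], [5.0, 0.5, 0.01, 0.0, 8.5], [5.0, 0.5, 0.01, 0.0, 8.5], [5.0, 0.51, 0.01, 0.0, 8.5], [5.0, 0.5, 0.01, 0.0, 8.5], [5.0, 0.51, 0.0, 0.0, 8.5], [4.99, 0.5, 0.01, 0.0, 8.5], [4.69, 2.21, 0.21, 0.0, 8.5], [4.69, 2.21, 0.21, 0.0, 8.5]]
[[4.7, 2.21, 0.21, 0.0, 8.5], [4.69, 2.21, 0.2, 0.0, 8.5], [4.7, 2.22, 0.21, 0.0, 8.5]]
```

>>> step_arm:
  plan:
    - [4.8,0.9,0,7,8.5]
    - [4.9,0.3,0,7,8.5]
    - [4.9,-0.3,0,7,8.5]
    - [4.8,-0.9,0,7,8.5]
    - [4.7,-1.4,0,7,8.5]
    - [4.4,-2,0,7,8.5]
    - [5.3,0.2,0,5,8.5]
    - [5.3,-0.3,0,5,8.5]
    - [5.2,-0.8,0,5,8.5]
    - [5.2,-1.2,0,5,8.5]

```text
time_s: 1.35
tcp_pos: [544.1, 231.8, 296.3]
tcp_rot: [2.37, -2.042, 0.001]
ft_force: [0.8, -0.6, -0.1]
gripper_width: 84.9
```

Run:
```python
from p import plan
plan([(580,150,300,-90),(550,-150,300,-90),(449.6,-384.7,290,-90)],st=55)
```

```text
now [544.1 231.8 296.3] yaw -81.49 tz [-0.008 -0.011 -1.   ] w 84.9 F [ 0.8 -0.6 -0.1] t 1.35 q [ 0.74  0.03  0.05  0.   -1.61 -0.59]
[[4.31, -1.17, -0.16, 4.3, 8.5], [4.22, -1.49, -0.15, 4.2, 8.5], [5.0, 0.5, 0.06, 0.0, 8.5], [5.0, 0.5, 0.06, 0.0, 8.5], [5.0, 0.5, 0.06, 0.0, 8.5], [5.0, 0.5, 0.05, 0.0, 8.5], [5.0, 0.5, 0.06, 0.0, 8.5], [5.0, 0.5, 0.05, 0.0, 8.5], [4.69, 2.01, 0.27, 0.0, 8.5], [4.69, 2.01, 0.27, 0.0, 8.5]]
[[4.69, 2.01, 0.26, 0.0, 8.5], [4.69, 2.0, 0.27, 0.0, 8.5], [4.69, 2.01, 0.26, 0.0, 8.5]]
```

>>> step_arm:
  plan:
    - [4.3,-1.2,-0.2,4.3,8.5]
    - [4.2,-1.5,-0.2,4.2,8.5]
    - [5,0.5,0,0,8.5]
    - [5,0.5,0,0,8.5]
    - [5,0.5,0,0,8.5]
    - [5,0.5,0,0,8.5]
    - [5,0.5,0,0,8.5]
    - [5,0.5,0,0,8.5]
    - [4.7,2,0,0,8.5]
    - [4.7,2,0,0,8.5]

```text
time_s: 2.6
tcp_pos: [505.4, -258.9, 300.2]
tcp_rot: [2.2, -2.214, -0.008]
ft_force: [0.4, 0.2, -0.6]
gripper_width: 85.0
```

Run:
```python
from p import plan
plan([(449.6,-384.7,285,-90)],st=45)
```

```text
now [ 505.4 -258.9  300.2] yaw -90.36 tz [-0.018 -0.011 -1.   ] w 85.0 F [ 0.4  0.2 -0.6] t 2.6 q [-0.11 -0.04 -0.    0.01 -1.62  0.11]
[[3.15, 1.37, 0.44, -0.1, 8.5], [3.15, 1.37, 0.44, -0.1, 8.5], [3.14, 1.38, 0.44, -0.1, 8.5], [3.15, 1.39, 0.45, -0.1, 8.5]]
```

>>> step_arm:
  plan:
    - [3.15,1.4,0.4,0,8.5]
    - [3.15,1.4,0.4,0,8.5]
    - [3.15,1.4,0.4,0,8.5]
    - [3.15,1.4,0.4,0,8.5]
    - [0,0,0,0,8.5]
    - [0,0,0,0,8.5]

```text
time_s: 3.35
tcp_pos: [443.6, -390.8, 283.2]
tcp_rot: [2.193, -2.219, -0.016]
ft_force: [0.6, 0.1, -0.4]
gripper_width: 85.1
```

Run:
```python
from p import plan
from h import *
from bench import grab_frame
plan([(449.6,-384.7,285,-90),(449.6,-384.7,225.5,-90)],st=40)
for n in("side","top"):
    f=grab_frame(n);np.savez(n+"1.npz",**f); i=f["image"][...,::-1]
    zoom(i,*((190,330,230,350) if n=="side" else (180,260,310,410)),5 if n=="side" else 7,f"pics/{n}1.png")
```

```text
now [ 443.6 -390.8  283.2] yaw -90.65 tz [-0.023 -0.008 -1.   ] w 85.1 F [ 0.6  0.1 -0.4] t 3.35 q [-0.38  0.02  0.02  0.02 -1.59  0.36]
[[-0.62, -0.59, -0.2, -0.7, 8.5], [-0.02, -0.07, 2.97, 0.0, 8.5], [-0.03, -0.06, 2.98, 0.0, 8.5]]
```

View pics/side1.png

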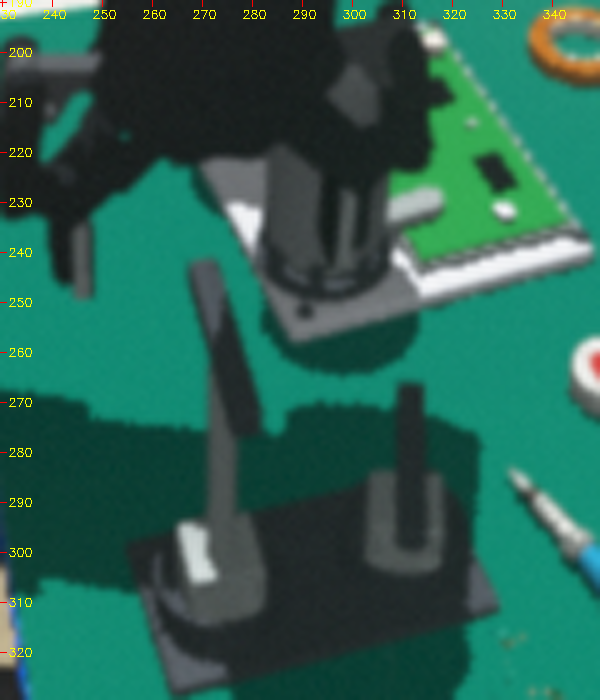

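View pics/top1.png

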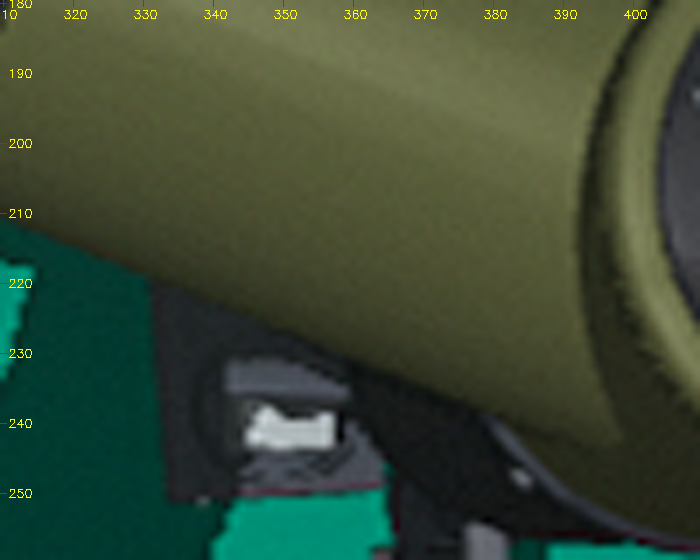

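>>> step_arm:
  plan:
    - [-0.6,-0.7,0,-0.7,8.5]
    - [0,0,1.5,0,8.5]
    - [0,0,1.5,0,8.5]
    - [0,0,1.4,0,8.5]
    - [0,0,0,0,8.5]

```text
time_s: 4.08
tcp_pos: [451.2, -382.4, 234.7]
tcp_rot: [2.212, -2.2, -0.018]
ft_force: [-0.5, -0.4, 0.1]
gripper_width: 84.7
```

Run:
```python
from p import plan
plan([(450.8,-384.3,225.5,-90)],st=40)
```

```text
now [ 451.2 -382.4  234.7] yaw -89.67 tz [-0.024 -0.007 -1.   ] w 84.7 F [-0.5 -0.4  0.1] t 4.075 q [-0.36  0.03 -0.06  0.02 -1.5   0.36]
[[0.19, 0.02, 0.92, 0.3, 8.5]]
```

>>> step_arm:
  plan:
    - [0.2,0,1.0,0.3,8.5]
    - [0,0,0,0,8.5]

```text
time_s: 4.32
tcp_pos: [450.9, -384.8, 224.2]
tcp_rot: [2.206, -2.206, -0.018]
ft_force: [-0.1, 0.8, -0.1]
gripper_width: 84.9
```

Run:
```python
from p import plan
from h import *
from bench import grab_frame
plan([(450.8,-384.3,225.5,-90)],st=40)
f=grab_frame("side");i=f["image"][...,::-1];zoom(i,190,330,230,350,5,"pics/side2.png")
```

```text
now [ 450.9 -384.8  224.2] yaw -90.01 tz [-0.024 -0.007 -1.   ] w 84.9 F [-0.1  0.8 -0.1] t 4.325 q [-0.36  0.04 -0.07  0.02 -1.48  0.36]
[[-0.05, 0.01, -0.13, -0.0, 8.5]]
```

View pics/side2.png

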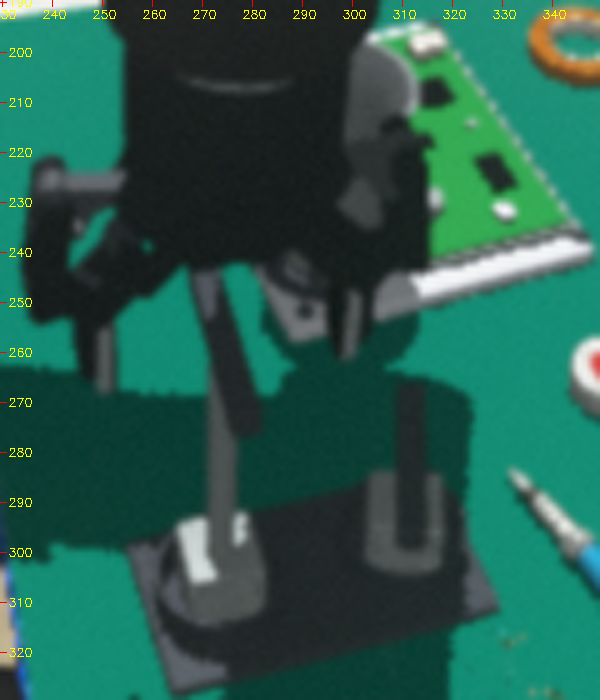

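The open fingers straddle the bar: tips at (105→252,267) and (348→300,260), with the bar between them. I'll close now.

>>> step_arm:
  plan:
    - [0,0,0,0,3]
    - [0,0,0,0,1]
    - [0,0,0,0,0.5]
    - [0,0,0,0,0.5]
    - [0,0,0,0,0.5]
    - [0,0,0,0,0.5]
    - [0,0,0,0,0.5]
    - [0,0,0,0,0.5]
  force: 80

```text
time_s: 5.38
tcp_pos: [451.5, -385.5, 227.1]
tcp_rot: [2.206, -2.206, -0.011]
ft_force: [0.7, -0.5, 0.6]
gripper_width: 10.5
```

Run:
```python
from p import plan
from h import *
from bench import grab_frame
plan([(450.8,-384.3,375,-90)],st=40)
f=grab_frame("side");i=f["image"][...,::-1];zoom(i,190,330,230,350,5,"pics/side3.png")
```

```text
now [ 451.5 -385.5  227.1] yaw -90.0 tz [-0.02 -0.01 -1.  ] w 10.5 F [ 0.7 -0.5  0.6] t 5.375 q [-0.36  0.03 -0.07  0.02 -1.48  0.36]
[[0.01, 0.09, -3.7, -0.0, 8.5], [0.01, 0.09, -3.7, -0.0, 8.5], [0.01, 0.09, -3.69, -0.0, 8.5], [0.01, 0.09, -3.7, -0.0, 8.5]]
```

View pics/side3.png

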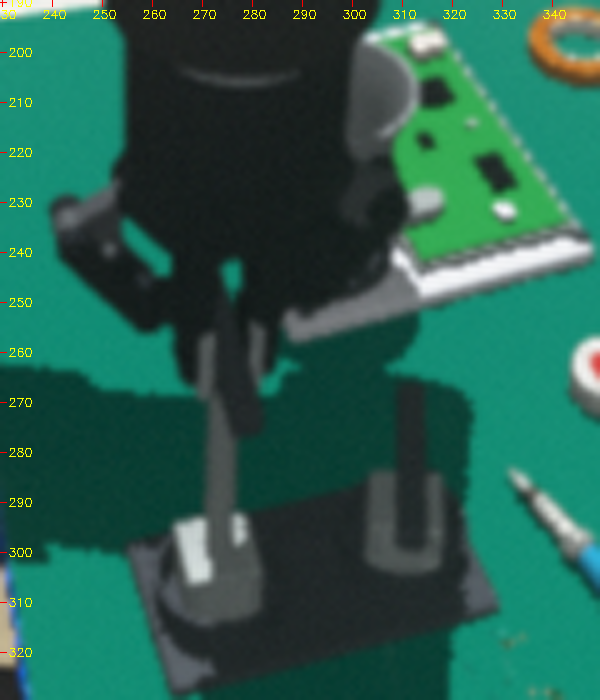

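>>> step_arm:
  plan:
    - [0,0,-2,0,0.5]
    - [0,0,-2.5,0,0.5]
    - [0,0,-3,0,0.5]
    - [0,0,-3,0,0.5]
    - [0,0,-3,0,0.5]
    - [0,0,-2,0,0.5]
    - [0,0,0,0,0.5]
  force: 110

```text
time_s: 6.3
tcp_pos: [454.0, -383.3, 391.5]
tcp_rot: [2.207, -2.207, -0.012]
ft_force: [-0.4, -0.0, -1.9]
gripper_width: 10.5
```

Run:
```python
from p import plan
from h import *
from bench import grab_frame
plan([(530.4,-86.5,375,-85)],st=35,op=.5)
f=grab_frame("side");i=f["image"][...,::-1];zoom(i,150,330,200,350,4,"pics/side4.png")
```

```text
now [ 454.  -383.3  391.5] yaw -90.0 tz [-0.02  -0.009 -1.   ] w 10.5 F [-0.4 -0.  -1.9] t 6.3 q [-0.36  0.06  0.26  0.02 -1.79  0.36]
[[-3.3, -0.85, 0.14, -0.6, 0.5], [-3.29, -0.89, 0.14, -0.5, 0.5], [-3.28, -0.91, 0.14, -0.6, 0.5], [-3.27, -0.95, 0.13, -0.5, 0.5], [-3.26, -0.98, 0.14, -0.6, 0.5], [-3.25, -1.01, 0.13, -0.5, 0.5], [-3.25, -1.04, 0.14, -0.6, 0.5], [-3.24, -1.08, 0.13, -0.5, 0.5], [-3.22, -1.1, 0.14, -0.6, 0.5]]
```

View pics/side4.png

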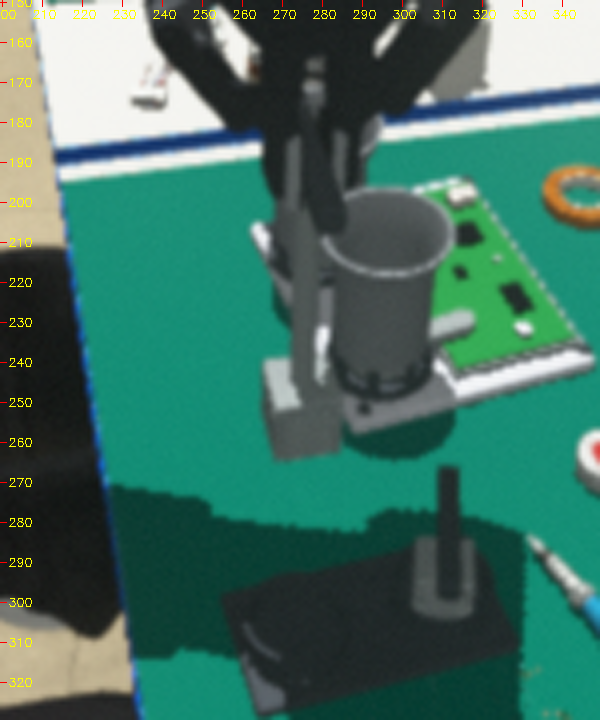

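>>> step_arm:
  plan:
    - [-3.3,-0.8,0,0,0.5]
    - [-3.3,-0.8,0,0,0.5]
    - [-3.3,-0.8,0,0,0.5]
    - [-3.3,-0.8,0,0,0.5]
    - [-3.3,-0.8,0,-0.5,0.5]
    - [-3.3,-0.8,0,-0.5,0.5]
    - [-3.3,-0.8,0,-0.5,0.5]
    - [-3.0,-0.8,0,-0.5,0.5]
    - [0,0,0,0,0.5]

```text
time_s: 7.48
tcp_pos: [516.1, -112.4, 373.8]
tcp_rot: [2.24, -2.161, -0.044]
ft_force: [-0.3, -0.2, -2.2]
gripper_width: 9.8
```

Run:
```python
from p import plan
plan([(530.4,-86.5,375,-87)],st=35,op=.5)
```

```text
now [ 516.1 -112.4  373.8] yaw -87.95 tz [-0.04  -0.001 -0.999] w 9.8 F [-0.3 -0.2 -2.2] t 7.475 q [ 0.16 -0.1   0.07 -0.01 -1.79 -0.13]
[[-2.53, -1.51, -0.19, -1.0, 0.5]]
```

>>> step_arm:
  plan:
    - [-2.4,-1.6,-0.5,-0.5,0.5]
    - [0,0,0,0,0.5]
    - [0,0,0,0,0.5]

```text
time_s: 7.85
tcp_pos: [530.9, -88.3, 375.8]
tcp_rot: [2.246, -2.149, -0.048]
ft_force: [-0.1, -0.0, -2.1]
gripper_width: 10.1
```

Run:
```python
from p import plan
from h import *
from bench import grab_frame
plan([(536,-87,375,-87)],st=35,op=.5)
f=grab_frame("side");np.savez("side5.npz",**f);i=f["image"][...,::-1];zoom(i,100,250,220,340,5,"pics/side5.png")
f=grab_frame("top");np.savez("top5.npz",**f);i=f["image"][...,::-1];zoom(i,150,250,180,310,6,"pics/top5.png")
plan([(536,-87,375,-87)],st=35,op=.5)
```

```text
now [530.9 -88.3 375.8] yaw -87.48 tz [-0.045 -0.002 -0.999] w 10.1 F [-0.1 -0.  -2.1] t 7.85 q [ 0.2  -0.07  0.11 -0.01 -1.79 -0.16]
[[-0.11, -0.51, 0.05, -0.5, 0.5]]
now [530.9 -88.4 375.8] yaw -87.5 tz [-0.044 -0.002 -0.999] w 10.3 F [-0.2  0.5 -2.1] t 7.95 q [ 0.2  -0.07  0.11 -0.01 -1.79 -0.16]
[[-0.12, -0.52, 0.06, -0.5, 0.5]]
```

View pics/side5.png

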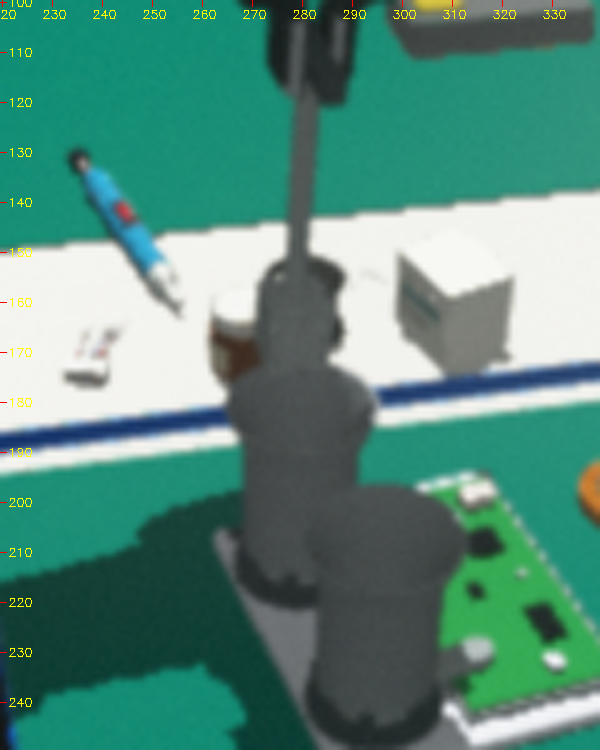

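View pics/top5.png

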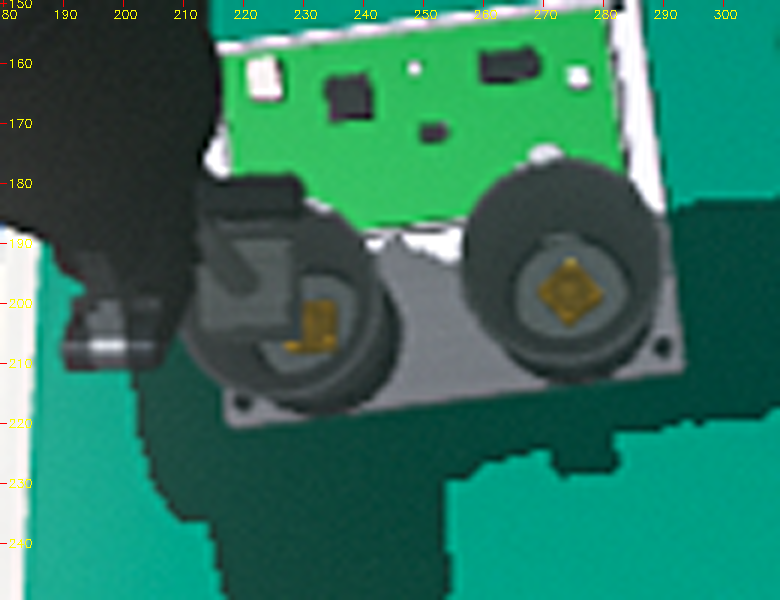

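```bash
cat > ov.py <<'E'
from h import *
def key(c,tx,ty,yaw):
    """bar centre c, axis down dir (tx,ty,-1)"""
    zd=-np.array([tx,ty,-1.]);zd/=np.linalg.norm(zd); x=np.array([np.cos(yaw),np.sin(yaw),0]);x-=zd*(x@zd);x/=np.linalg.norm(x);y=np.cross(zd,x)
    f=lambda a,b,h:c+a*x+b*y+h*zd
    L=[]
    for h in(-165,-128): q=[f(a,b,h) for a,b in((16,16),(-16,16),(-16,-16),(16,-16),(16,16))]; L.append(q)
    for h in(-7,7): L.append([f(a,b,h) for a,b in((6,40),(-6,40),(-6,-40),(6,-40),(6,40))])
    L.append([f(0,0,-7),f(0,0,-128)])
    return L
def draw(img,cam,L,r0,r1,c0,c1,k,out,col=(0,0,255)):
    a=cv2.resize(img[r0:r1,c0:c1],None,fx=k,fy=k,interpolation=cv2.INTER_CUBIC)
    for l,cc in L:
        for q in l:
            p=(cam.proj(np.array(q))-[c0-.5,r0-.5])*k
            cv2.polylines(a,[np.round(p).astype(np.int32).reshape(-1,1,2)],False,cc,1)
    cv2.imwrite(out,a)
E
python3 - <<'E'
from ov import *
c=np.array([528.4,-88.5,320.3]);y=np.radians(2.5)
L=[(key(c,-.044,-.002,y),(0,0,255)),(key(c,0,0,y),(0,255,255))]
f=np.load("side5.npz");draw(f["image"][...,::-1],Cam(f),L,90,210,240,340,5,"pics/o5s.png")
f=np.load("top5.npz");draw(f["image"][...,::-1],Cam(f),L,160,240,180,300,6,"pics/o5t.png")
E
```

```text
(no output)
```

View pics/o5s.png

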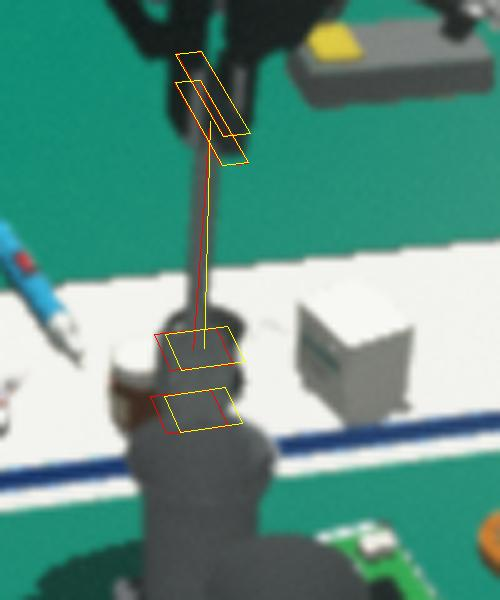

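View pics/o5t.png

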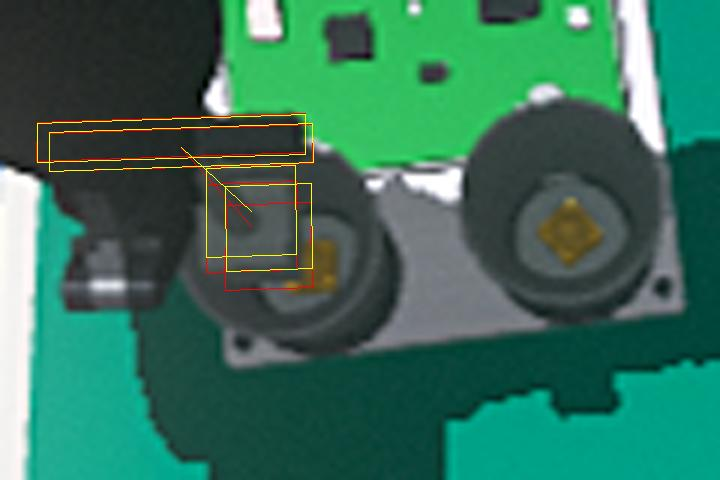

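Run:
```python
from ov import *
c=np.array([528.4,-87.5,320.3]);y=np.radians(2.5)
L=[(key(c,-.03,.012,y),(0,0,255))]
f=np.load("side5.npz");draw(f["image"][...,::-1],Cam(f),L,130,200,250,320,7,"pics/o5s.png")
f=np.load("top5.npz");im=f["image"][...,::-1];im=np.clip(im.astype(float)*1.8,0,255).astype(np.uint8);draw(im,Cam(f),L,170,225,195,260,10,"pics/o5t.png");draw(im,Cam(f),[],170,225,195,260,10,"pics/o5u.png")
a=np.vstack([np.hstack([cv2.imread("pics/o5t.png")[:300*2,:],]),]);b=cv2.imread("pics/o5u.png")
cv2.imwrite("pics/o5tt.png",cv2.resize(np.hstack([a,b]),(800,int(550*800/1300))))
```

```text
(no output)
```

View pics/o5s.png

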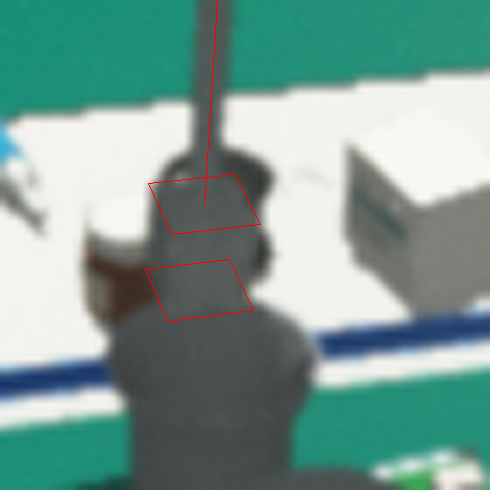

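View pics/o5tt.png

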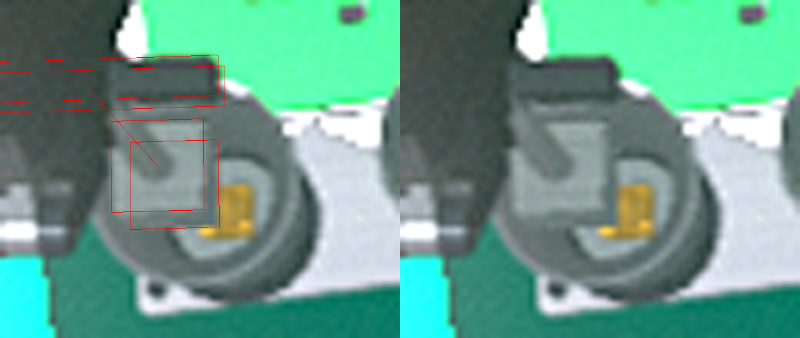

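Run:
```python
from p import plan
from m import *
print(T.atz((231.3,204),53.5), T.atz((275,197.5),53.5))
plan([(537.8,-90.4,360,-86.5),(537.8,-90.4,300,-86.5)],st=15,op=.5)
```

```text
barc [ 449.8 -384.9  178.4] 1.1
end far [ 449.7 -345.6  178.7] 0.1
end near [ 449.4 -423.4  180.7] 1.9
mA [528.9 -87.3 123.9] 0.8
mB [ 544.7 -196.2  123.8] 0.5
shortc [ 532.7 -378.4   76.1] 0.3
[527.25755603 -89.00713349  53.5       ] [ 544.8574889  -197.42999254   53.5       ]
now [530.9 -88.4 375.8] yaw -87.5 tz [-0.044 -0.002 -0.999] w 10.3 F [-0.2  0.5 -2.1] t 7.95 q [ 0.2  -0.07  0.11 -0.01 -1.79 -0.16]
[[0.12, -0.37, 0.78, -0.5, 0.5], [0.11, -0.38, 0.77, -0.5, 0.5], [0.0, -0.05, 1.2, 0.0, 0.5], [0.0, -0.05, 1.2, 0.0, 0.5], [0.0, -0.05, 1.2, 0.0, 0.5], [0.01, -0.06, 1.2, 0.0, 0.5], [0.0, -0.05, 1.2, 0.0, 0.5]]
```

>>> step_arm:
  plan:
    - [0.1,-0.4,0.4,-0.5,0.5]
    - [0.1,-0.35,0.8,-0.5,0.5]
    - [0,-0.05,1.2,0,0.5]
    - [0,-0.05,1.2,0,0.5]
    - [0,0,0,0,0.5]

```text
time_s: 8.57
tcp_pos: [537.7, -91.3, 335.6]
tcp_rot: [2.264, -2.13, -0.051]
ft_force: [-0.7, 0.6, -1.2]
gripper_width: 9.9
```

Run:
```python
from p import plan
from h import *
from bench import grab_frame
f=grab_frame("side");np.savez("side6.npz",**f);i=f["image"][...,::-1];zoom(i,100,230,230,330,4.5,"pics/side6.png")
f=grab_frame("top");np.savez("top6.npz",**f);i=f["image"][...,::-1];zoom(np.clip(i*1.8,0,255).astype(np.uint8),160,235,190,290,7,"pics/top6.png")
plan([(537,-90.8,280,-86.5)],st=15,op=.5)
```

```text
now [538.  -91.4 337.2] yaw -86.53 tz [-0.044 -0.002 -0.999] w 10.0 F [ 0.4 -0.7 -2.4] t 8.675 q [ 0.2  -0.07  0.04 -0.01 -1.72 -0.14]
[[-0.02, -0.04, 1.43, -0.0, 0.5], [-0.01, -0.04, 1.43, -0.0, 0.5], [-0.02, -0.04, 1.43, -0.0, 0.5], [-0.01, -0.04, 1.43, -0.0, 0.5]]
```

View pics/side6.png

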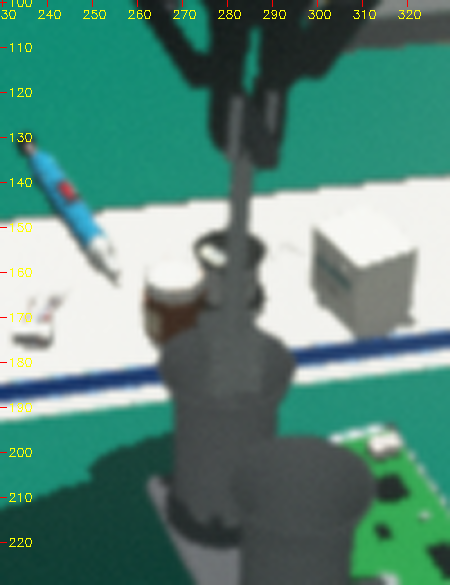

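View pics/top6.png

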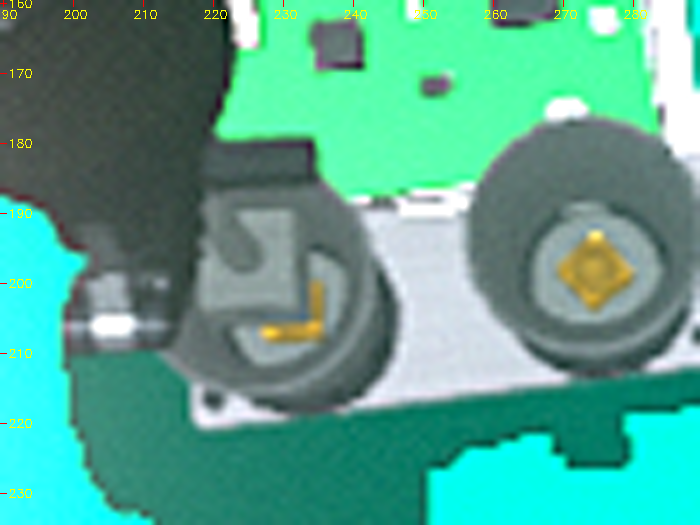

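>>> step_arm:
  plan:
    - [0,0,1.3,0,0.5]
    - [0,-0.05,1.3,0,0.5]
    - [0,-0.05,1.2,0,0.5]
    - [0,0,0,0,0.5]

```text
time_s: 9.18
tcp_pos: [537.2, -91.2, 296.6]
tcp_rot: [2.265, -2.131, -0.048]
ft_force: [0.0, -0.3, -1.4]
gripper_width: 9.7
```

Run:
```python
from p import plan
from h import *
from bench import grab_frame
f=np.load("top6.npz");print(Cam(f).atz((225.3,196.8),153.6))
f=grab_frame("side");np.savez("side7.npz",**f);i=f["image"][...,::-1];zoom(i,100,230,230,330,4.5,"pics/side7.png")
f=grab_frame("top");np.savez("top7.npz",**f);i=f["image"][...,::-1];zoom(np.clip(i*1.8,0,255).astype(np.uint8),170,225,195,255,10,"pics/top7.png")
plan([(537,-90.8,249,-86.5)],st=15,op=.5)
```

```text
[529.77586836 -90.56759698 153.6       ]
now [537.5 -91.4 298.2] yaw -86.52 tz [-0.042 -0.002 -0.999] w 10.0 F [ 0.2 -0.4 -1.1] t 9.275 q [ 0.2  -0.08 -0.04 -0.01 -1.65 -0.14]
[[-0.01, -0.04, 1.23, -0.0, 0.5], [-0.02, -0.04, 1.23, -0.0, 0.5], [-0.01, -0.04, 1.23, -0.0, 0.5], [-0.02, -0.03, 1.23, -0.0, 0.5]]
```

View pics/top7.png

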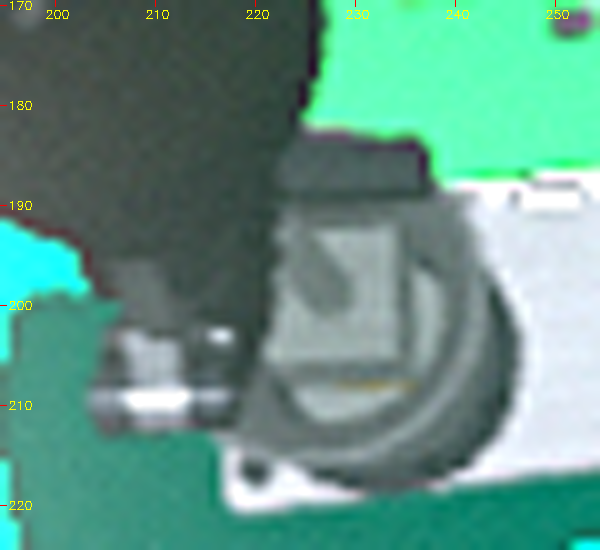

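Run:
```python
from h import *
C=Cam(np.load("top7.npz"));print(C.atz((227.3,198.6),114.6),C.atz((234.5,205.2),114.6))
C=Cam(np.load("top6.npz"));print(C.atz((235.7,207.8),46.5))
# stem corner BR from first image
C=Cam(np.load("top0.npz"));print(C.atz((235.5,208),46.5),C.atz((226.8,208.5),46.5),C.atz((235,199.2),46.5))
```

```text
[531.59350379 -88.7088254  114.6       ] [ 516.29366034 -106.00854419  114.6       ]
[518.74853958 -99.26847581  46.5       ]
[518.2383978  -98.78157651  46.5       ] [516.70722559 -76.97634088  46.5       ] [540.45858537 -96.86107963  46.5       ]
```

View pics/side7.png

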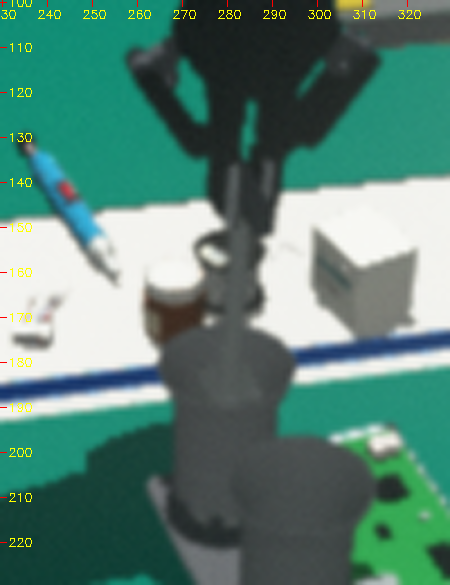

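>>> step_arm:
  plan:
    - [-0.15,0.1,0.6,0,0.5]
    - [0,-0.03,0.9,0,0.5]
    - [0,-0.03,0.8,0,0.5]
    - [0,-0.03,0.8,0,0.5]

```text
time_s: 9.78
tcp_pos: [536.4, -89.8, 266.6]
tcp_rot: [2.268, -2.134, -0.043]
ft_force: [-0.1, 0.8, -2.4]
gripper_width: 10.0
```

Run:
```python
from p import plan
plan([(536.2,-90,249,-86.5)],st=8,op=.5)
```

```text
now [536.4 -89.8 266.6] yaw -86.51 tz [-0.039 -0.001 -0.999] w 10.0 F [-0.1  0.8 -2.4] t 9.775 q [ 0.2  -0.08 -0.1  -0.01 -1.59 -0.14]
[[0.01, -0.02, 0.59, -0.0, 0.5], [0.01, -0.01, 0.58, -0.0, 0.5], [0.0, -0.02, 0.59, -0.0, 0.5]]
```

>>> step_arm:
  plan:
    - [0,-0.02,0.6,0,0.5]
    - [0,-0.02,0.6,0,0.5]
    - [0,-0.02,0.5,0,0.5]

```text
time_s: 10.15
tcp_pos: [536.2, -89.9, 248.0]
tcp_rot: [2.267, -2.133, -0.043]
ft_force: [-2.1, 0.9, 19.7]
gripper_width: 9.9
```

Run:
```python
from p import plan
plan([(536.2,-90,249,-86.5)],st=8,op=.5)
```

```text
now [536.2 -89.9 248. ] yaw -86.52 tz [-0.04  -0.002 -0.999] w 9.9 F [-2.1  0.9 19.7] t 10.15 q [ 0.2  -0.08 -0.13 -0.01 -1.56 -0.14]
[[0.01, 0.0, -0.1, -0.0, 0.5]]
```

>>> step_arm:
  plan:
    - [0,0,-0.1,0,0.5]
    - [0,0,0,0,0.5]

```text
time_s: 10.4
tcp_pos: [536.3, -89.9, 249.2]
tcp_rot: [2.267, -2.133, -0.043]
ft_force: [1.0, -0.0, -2.1]
gripper_width: 9.7
```

Run:
```python
from p import plan
from h import *
from bench import grab_frame
plan([(536.2,-90,249,-86.5)],st=8,op=.5)
f=grab_frame("side");np.savez("side8.npz",**f);i=f["image"][...,::-1];zoom(i,110,230,230,330,4.5,"pics/side8.png")
f=grab_frame("top");np.savez("top8.npz",**f);i=f["image"][...,::-1];zoom(np.clip(i*1.8,0,255).astype(np.uint8),165,230,195,300,7,"pics/top8.png")
```

```text
now [536.3 -89.9 249.2] yaw -86.52 tz [-0.039 -0.002 -0.999] w 9.7 F [ 1.  -0.  -2.1] t 10.4 q [ 0.2  -0.08 -0.13 -0.01 -1.56 -0.14]
```

View pics/side8.png

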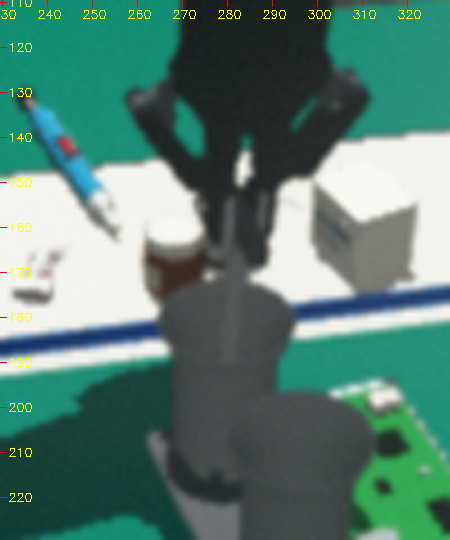

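View pics/top8.png

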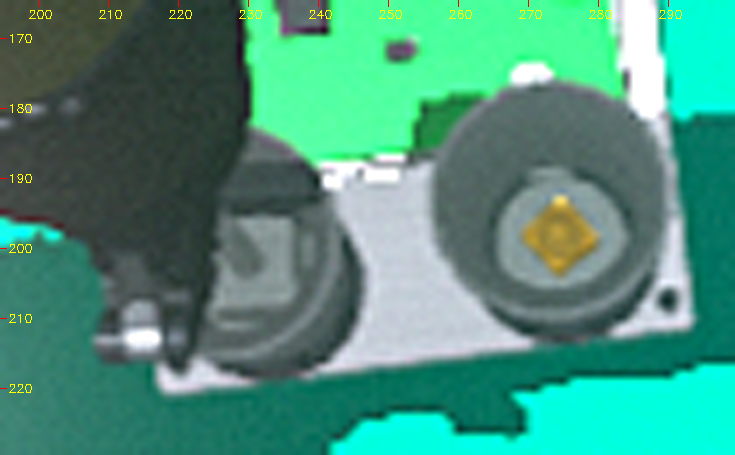

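>>> step_arm:
  plan:
    - [0,0,0,6,0.5]
    - [0,0,0,8,0.5]
    - [0,0,0,8,0.5]
    - [0,0,0,0,0.5]

```text
time_s: 11.0
tcp_pos: [536.9, -90.1, 251.2]
tcp_rot: [1.805, -2.534, -0.03]
ft_force: [2.4, 2.1, 3.2]
gripper_width: 10.0
```

Run:
```python
from p import plan,status
plan([(536.2,-90,249,-152)],st=8,rot=8,op=.5);print(status.observe()["ft_torque"])
```

```text
now [536.9 -90.1 251.2] yaw -109.06 tz [-0.036 -0.002 -0.999] w 10.0 F [2.4 2.1 3.2] t 11.0 q [ 0.2  -0.08 -0.13 -0.01 -1.56 -0.53]
[[0.0, 0.01, 0.04, 7.2, 0.5], [0.0, 0.01, 0.04, 7.1, 0.5], [0.01, 0.01, 0.04, 7.2, 0.5], [0.0, 0.01, 0.03, 7.1, 0.5], [0.01, 0.0, 0.04, 7.2, 0.5], [0.01, 0.01, 0.03, 7.1, 0.5]]
[ 1.15704512 -0.47972445 -0.06302737]
```

>>> step_arm:
  plan:
    - [0,0,0.1,8,0.5]
    - [0,0,0.05,8,0.5]
    - [0,0,0.05,8,0.5]
    - [0,0,0.05,8,0.5]
    - [0,0,0,5,0.5]
    - [0,0,0,0,0.5]

```text
time_s: 11.75
tcp_pos: [536.9, -90.3, 254.6]
tcp_rot: [0.909, -2.975, -0.009]
ft_force: [2.7, 0.7, 2.9]
gripper_width: 9.7
```

Run:
```python
from p import plan,status
plan([(536.2,-90,249,-152)],st=8,rot=8,op=.5);print(status.observe()["ft_torque"])
from h import *
from bench import grab_frame
f=grab_frame("side");i=f["image"][...,::-1];zoom(i,110,230,230,330,4.5,"pics/side9.png")
f=grab_frame("top");np.savez("top9.npz",**f);i=f["image"][...,::-1];zoom(np.clip(i*1.8,0,255).astype(np.uint8),165,230,195,300,7,"pics/top9.png")
```

```text
now [536.9 -90.3 254.6] yaw -146.0 tz [-0.031 -0.003 -1.   ] w 9.7 F [2.7 0.7 2.9] t 11.75 q [ 0.2  -0.09 -0.13 -0.   -1.56 -1.18]
[[0.03, 0.06, 0.57, 6.0, 0.5]]
[ 0.04926662 -0.15371653  0.14971655]
```

View pics/side9.png

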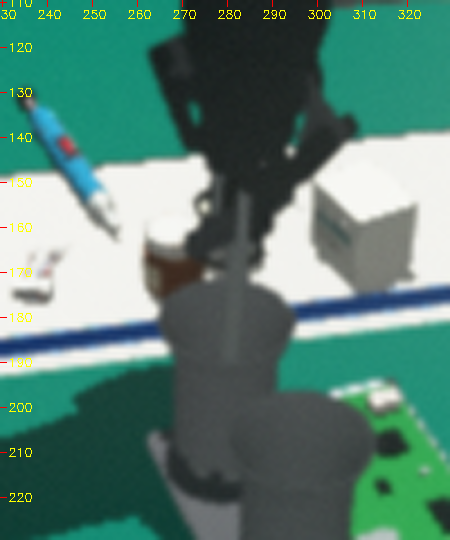

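View pics/top9.png

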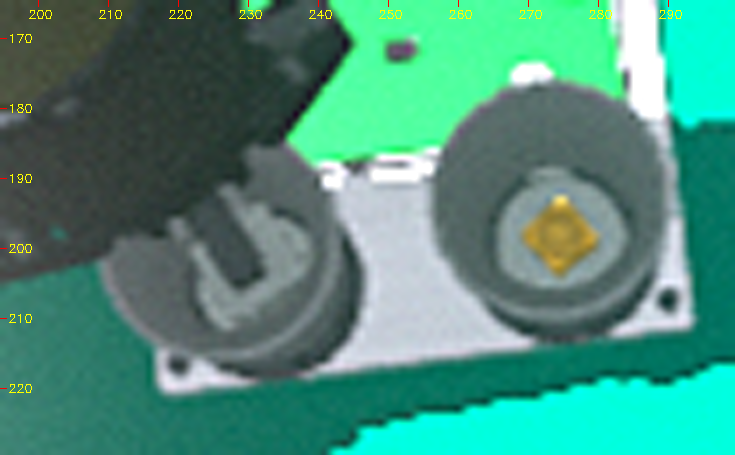

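>>> step_arm:
  plan:
    - [0,0.05,0.3,4,0.5]
    - [0,0,0.3,4,0.5]
    - [0,0,0.1,2,0.5]
    - [0,0,0,0,0.5]

```text
time_s: 12.35
tcp_pos: [536.9, -89.8, 250.7]
tcp_rot: [0.659, -3.045, -0.004]
ft_force: [-13.7, -2.0, 7.3]
gripper_width: 9.2
```

Run:
```python
from p import plan,status
plan([(536.2,-90,249,-155)],st=8,rot=8,op=.5);print(status.observe()["ft_torque"])
```

```text
now [536.9 -89.8 250.7] yaw -155.57 tz [-0.026 -0.003 -1.   ] w 9.2 F [-13.7  -2.    7.3] t 12.35 q [ 0.2  -0.09 -0.14 -0.   -1.55 -1.35]
[[0.07, 0.01, 0.18, -0.6, 0.5]]
[-0.44818223  3.27700051  0.15804928]
```

>>> step_arm:
  plan:
    - [0.2,0.2,0.1,0,0.5]
    - [0,0,0,0,0.5]

```text
time_s: 12.6
tcp_pos: [534.2, -89.0, 249.9]
tcp_rot: [0.663, -3.044, -0.002]
ft_force: [-4.1, 2.0, 1.9]
gripper_width: 9.5
```

Run:
```python
from p import plan,status
plan([(536.2,-90,249,-155)],st=8,rot=8,op=.5);print(status.observe()["ft_torque"])
```

```text
now [534.2 -89.  249.9] yaw -155.43 tz [-0.026 -0.004 -1.   ] w 9.5 F [-4.1  2.   1.9] t 12.6 q [ 0.21 -0.1  -0.15 -0.   -1.55 -1.35]
[[-0.14, -0.18, 0.09, -0.4, 0.5]]
[0.03654443 1.99612768 0.03119227]
```

Force is relieved, so I'll release slowly and then retreat upward.

>>> step_arm:
  plan:
    - [0,0,0,0,1.5]
    - [0,0,0,0,2.5]
    - [0,0,0,0,4]
    - [0,0,0,0,6]
    - [0,0,0,0,8.5]
    - [0,0,0,0,8.5]
    - [0,0,0,0,8.5]
    - [0,0,0,0,8.5]
  force: 20

```text
time_s: 13.6
tcp_pos: [534.1, -89.3, 248.4]
tcp_rot: [0.662, -3.043, -0.002]
ft_force: [-0.1, 0.4, 0.8]
gripper_width: 85.1
```

Run:
```python
from p import plan,status
plan([(534.2,-89,249,-155)],st=8,rot=8)
from h import *
from bench import grab_frame
f=grab_frame("side");i=f["image"][...,::-1];zoom(i,110,230,230,330,4.5,"pics/side10.png")
f=grab_frame("top");i=f["image"][...,::-1];zoom(np.clip(i*1.8,0,255).astype(np.uint8),165,230,195,300,7,"pics/top10.png")
```

```text
now [534.1 -89.3 248.4] yaw -155.44 tz [-0.028 -0.004 -1.   ] w 85.1 F [-0.1  0.4  0.8] t 13.6 q [ 0.2  -0.1  -0.15 -0.   -1.55 -1.35]
[[-0.02, 0.02, -0.06, -0.4, 8.5]]
```

View pics/side10.png

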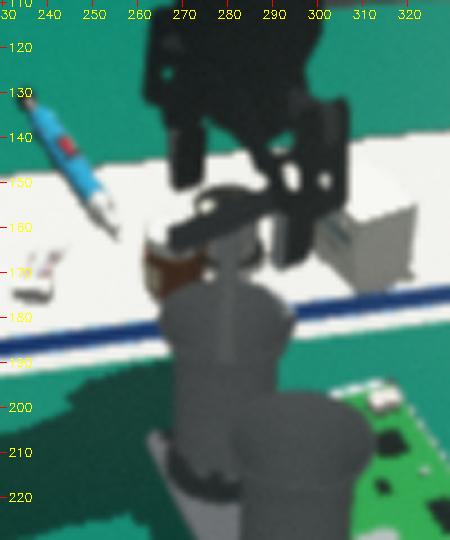

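View pics/top10.png

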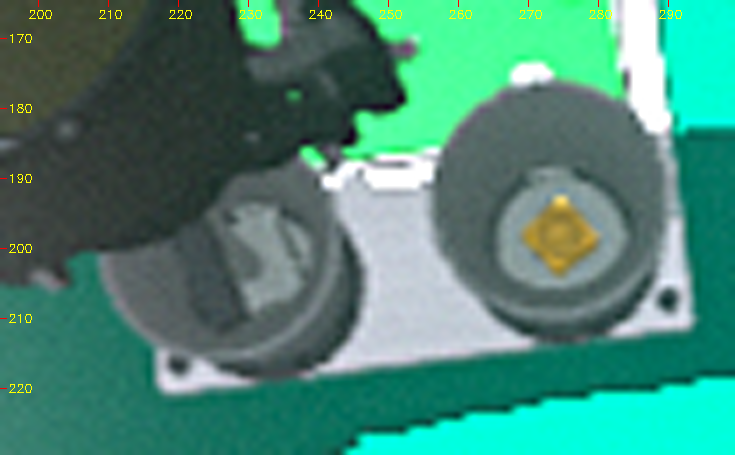

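>>> step_arm:
  plan:
    - [0,0,-1.5,0,8.5]
    - [0,0,-3,0,8.5]
    - [0,0,-4,0,8.5]
    - [0,0,-4,0,8.5]
    - [3,3,-1,0,8.5]
    - [3,-5,0,0,8.5]
    - [3,-5,0,0,8.5]
    - [0,-5,0,0,8.5]
    - [0,-5,0,0,8.5]
    - [0,0,0,0,8.5]

```text
time_s: 14.95
tcp_pos: [527.2, -284.1, 400.6]
tcp_rot: [0.674, -3.049, 0.006]
ft_force: [0.5, 0.5, -0.4]
gripper_width: 85.2
```

Run:
```python
from p import plan,status
plan([(534.2,-89,249,-155)],st=200,rot=80)
from h import *
from bench import grab_frame
f=grab_frame("side");np.savez("side11.npz",**f);i=f["image"][...,::-1];zoom(i,130,250,240,350,5,"pics/side11.png")
f=grab_frame("top");np.savez("top11.npz",**f);i=f["image"][...,::-1];zoom(np.clip(i*1.5,0,255).astype(np.uint8),145,235,195,300,7,"pics/top11.png")
```

```text
now [ 527.2 -284.1  400.6] yaw -155.06 tz [-0.018 -0.008 -1.   ] w 85.2 F [ 0.5  0.5 -0.4] t 14.95 q [-0.15  0.08  0.3   0.01 -1.81 -0.98]
[[-4.58, 8.7, 7.5, -0.0, 8.5], [-4.57, 8.69, 7.49, -0.1, 8.5]]
```

View pics/side11.png

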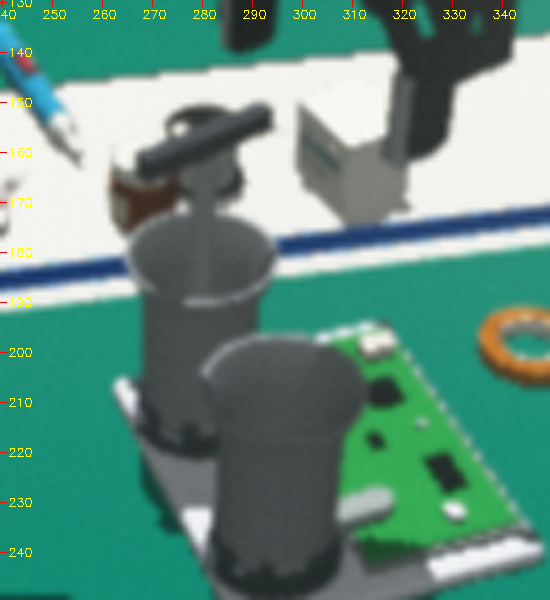

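View pics/top11.png

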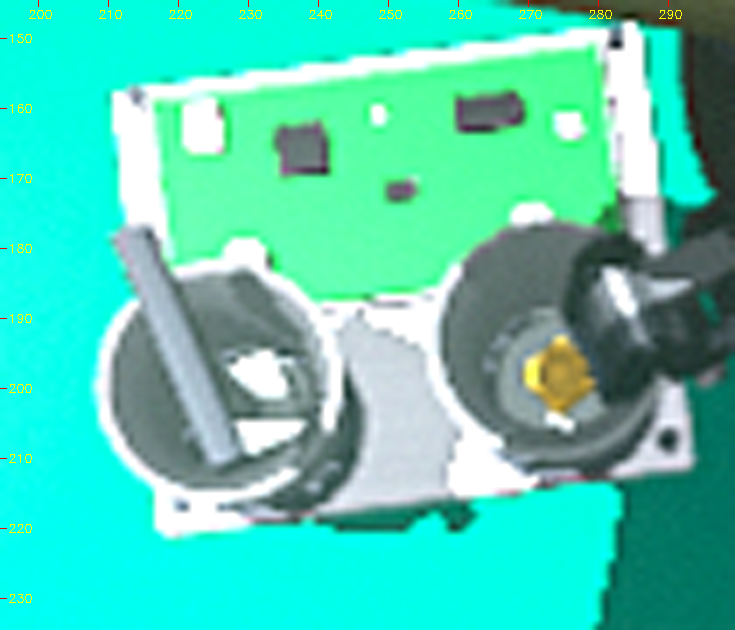

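Run:
```python
from h import *
from bench import status,bot
p,e=tri(Cam(np.load("side11.npz")),(280.7,156),Cam(np.load("top11.npz")),(220.3,194.3)); print(p,e, p-[529,-87.4,124.5])
print(status.observe()["ft_force"], status.observe()["qd"].round(3))
if np.hypot(*(p-[529,-87.4,124.5])[:2])<15: print(bot.finish_job())
```

```text
[528.45892899 -87.95800412 200.61239575] 1.4361148486433375 [-0.54107101 -0.55800412 76.11239575]
[-0.06546331  0.11341137  1.37677191] [ 0.027 -0.037 -0.02  -0.002  0.005 -0.004]
the job is handed in; nothing more can be done
None
```

The long T-key now stands released in the shaft of the clamp that was open, and that clamp is closed over the board. I handed the job in at about 15 s; `finish_job` reports no verdict.

I took the key from its rack, lowered it onto the stem until it met the floor (about 20 N, at the expected height), and turned it about 69° clockwise to the stop. Then I let go and moved the gripper away.

Last checks from the camera images:
- **Key position:** the top of the handle bar is about 0.8 mm from the shaft axis and 76 mm above the mouth. That puts the handle centre at about 69 mm, which is fully down.
- **Clamps:** both arm tips show over the board, and the stem of the clamp that was already closed looks unchanged. I judged both by eye and did not measure the joint angles directly.
- **Robot:** the gripper is about 200 mm away in y and above the work, touching nothing. The wrist force reads close to zero.

Two things went less than ideally. The tool tilted by up to about 2.5° during the moves, and I corrected for that when aiming the key. The key also rose about 5 mm while turning, to about 74 mm above the mouth and still under the 85 mm limit, and I pushed it back down.

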